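# Stack and scan the labelled carton at the food-parcel table

### The job

Put the carton with the barcode label squarely on top of the two-carton stack, label up, and let go. Then take the yellow scanner, press its spring nose gently and squarely onto the middle of that label, about halfway in, and hold it steady there for a good second; finally stand the scanner back upright on its grey pad and let go. Keep the stack where it is and leave the bottles and the tape roll alone.

Things in the scene. Friction and masses are not known exactly. Their poses are not given: they have to be found in the camera images.
- carton_center (a point): Loose brown carton with a white barcode label on its top: 150 long (its x) x 64 wide (its y) x 56 mm high, 0.25 to 0.5 kg, lying flat on the table. The point is its centre, 28 mm above its underside; z up. Take it across its 64 mm width. Either end may face either way on the stack.
- label (a point): Centre of the white 52 x 44 mm barcode label, level with the carton's top face, 40 mm from the carton's centre along its +x; z points out of the label (up).
- stack_top_center (a point): Centre of the upper of the two loose unlabelled cartons of the stack (same size: 150 x, 64 y, 56 z mm; orange band on the sides); its top face is 28 mm above this point, 112 mm above the table. x along its length, z up.
- stack_low_center (a point): The same, for the lower carton of the stack, which lies on the table.
- scanner_grip (a point): Place to grip on the loose yellow and black scanner (0.3 kg, about 190 mm long, 75 high, standing on its flat underside on the pad): mid-width in the handle, 52 mm above the underside, sides flat and 36 mm apart (grip across y). z up as it stands; x from nose to tail. The handle runs from x -30 to 95 mm; a 62 mm wide, 12 mm high foot from x 55 to 110. Mass centre about x +30 mm.
- nose_tip (a point): Centre of the flat end of the black spring nose (30 mm across, red window) below the drooping head. With the nose out, at x -65, z -30 mm from the grip point in the scanner's axes. Its z points back into the scanner along the aiming line, 35 degrees from the scanner's z towards its +x: to aim straight down (this z up), pitch the scanner 35 degrees nose-down.
- nose (a joint): How far the nose is pushed into the head, m: 0 out, 0.016 fully in. It begins to yield at 0.75 N and takes 250 N/m more (2.75 N at 8 mm, 4.75 N at the stop).
- pad: Fixed grey rubber pad on which the scanner stands, 240 (x) x 130 (y) x 4 mm thick; origin at the centre of its underside. The scanner starts with its grip point within about 15 mm of the pad's centre.
- bottle0: Bystander: water bottle with pink cap, 60 mm across, 170 mm tall, standing; origin under its centre.
- bottle1: Bystander: as bottle0.
- tape: Bystander: orange tape roll lying flat, 96 mm across, 24 mm high; origin under its centre.
Not all that is in view belongs to the job. What is shaped like the part that bears stack_top_center but purple or turquoise is not meant.

How it is judged:
By the outcome, as a careful person would: the job done as asked, in the order asked, and still so for the second after the job is handed in, with the robot touching nothing.
It also fails if it takes over 67 s, if anything falls off the work surface, if the arm or the gripper's body presses on something with over 40 N, if the wrist force passes 120 N, or if a joint passes its speed limit or range.

### The arm

A 6-joint arm with a two-finger parallel gripper is mounted at the origin on the work surface. World frame = base frame: x ahead of the robot, y to its left, z up, the work surface at z = 0. Lengths are in m, angles in rad, forces in N, time in s.
With the tool pointing down it reaches from about 0.3 to 1 m from the base axis. Payload 5.1 kg.
Tool frame: the origin (TCP) lies at the very end of the fingers, on their centre line; the grasp point (between the pads) lies 19 mm behind it; z points along the fingers, y is the line along which they close (so a half turn about z gives the same grasp; the last joint's range is limited). The gripper opens to 95 mm and grips with 3 to 60 N. Pads are 20 mm wide; open, the fingers measure 119 mm over their backs; the gripper's body (75 mm by 180 mm) begins 59 mm behind the grasp point.
Start: joints at [1.176, 0.124, 1.65, -0, 1.367, -0.083], TCP at [0.199, 0.619, 0.215] pointing down, gripper open.
Joint ranges: [-2.61, 2.61], [-1.02, 2.33], [0.03, 2.71], [-1.35, 4.49], [0.32, 2.68], [-2.91, 2.91]. Speed limits (rad/s): [2.57, 2.57, 3.14, 3.14, 3.14, 3.14].

### API

Orientations are given as a unit quaternion [w, x, y, z].
In Python, from station import arm gives the robot as it stands.
- The arm moves only by the tool move_arm, never from a script. Its argument "plan" is a list of rows, each an object of numbers: "gripper": the opening, from -1 (shut) to 1 (fully open); "x", "y", "z": the shift along the tool's x, y, z in cm; "turn": the turn about the tool's z in rad. In form: [{"gripper": .., "x": .., "y": .., "z": .., "turn": ..}, ...]. A call has 1 to 12 rows; each row shifts and turns the commanded pose from where the row before left it, along the tool's axes as they then stand; what a row does not reach is not made up. A row lasts 1/12 s, in which the tool goes at most 41.7 mm and 7.16 degrees, less where a joint would pass 70% of its speed; a pose out of reach is approached as far as the arm can. A call with a gripper value outside its range is refused whole. The fingers move at their own pace and stop on an object; "squeeze" is the grip in N (left out, the last holds). Time passes only in rows, so rows that do not move let the fingers close. It gives the time, the measured TCP pose, the force, the opening and the grip force at its end, in the units of the state.
- arm.read_state(): the state, without advancing time (a new reading comes with each control period).
- arm.get_image(name): name is "side" or "top"; returns a dict with "pixels" (420x560x3 uint8, blue, green, red), "camera_matrix" (3x3 intrinsics, pixels), "R" (3x3) and "t" (3): a world point X has camera coordinates R X + t. Camera axes: x right, y down, z forward; pixel columns grow to the right and rows downward; lengths in m; the calibration is good to about 2 mm. A picture is of the moment at which its call begins. There is no depth.
- arm.close_job(): hands the job in; it is judged then, once.
The state is a dict: "time_s": time; "joints": joint angles; "qvel": joint speeds; "effort": joint torques, N m; "tcp_pos": TCP position; "ee_rot": TCP orientation; "contact_force": force on the tool from outside, world axes, zero at the start; "moment": the same for the moment, N m; "gripper_width": finger opening in m; "grasp_force": force on a finger pad.
Only numpy, scipy, OpenCV 4.12 (cv2) and the standard library are available. Lean on these libraries where they do the work, as an engineer would, in place of code of your own. Each camera call takes 0.05 s, during which the arm holds its last target. There are 200 camera calls.

## Working session

There is one attempt and no reset: what is moved stays moved. The work goes in short steps, Python scripts to look and compute and a tool call to move; the robot and the scene stay as the last step left them, time stands still between calls to the robot, and variables do not carry over. Pictures are saved under pics/ and viewed, at most 13 in all, crops included, and the job is handed in when it is done.

Besides the shell and the picture viewer there is one more tool, called after "Call:" as name(argument=value, ...), one argument or row to a line, values as JSON. move_arm: Moves the arm, as the interface text tells. Its arguments: {"type":"object","properties":{"plan":{"type":"array","items":{"type":"object","properties":{"gripper":{"type":"number"},"x":{"type":"number"},"y":{"type":"number"},"z":{"type":"number"},"turn":{"type":"number"}}}},"squeeze":{"type":"number"}},"required":["plan"]}

```bash
mkdir -p pics; cat > h.py <<'E'
import numpy as np, cv2
from station import arm
def grab(n,f=None):
    d=arm.get_image(n); p=np.array(d["pixels"],np.uint8)
    if f: cv2.imwrite("pics/"+f,p)
    return p,np.array(d["camera_matrix"]),np.array(d["R"]),np.array(d["t"])
def ray(c,uv):
    _,K,R,t=c; o=-R.T@t; d=R.T@np.linalg.inv(K)@np.array([uv[0],uv[1],1.]); return o,d/np.linalg.norm(d)
def onz(c,uv,z):
    o,d=ray(c,uv); return o+d*(z-o[2])/d[2]
def tri(c1,u1,c2,u2):
    o1,d1=ray(c1,u1);o2,d2=ray(c2,u2)
    s=np.linalg.lstsq(np.c_[d1,-d2],o2-o1,rcond=None)[0]
    a,b=o1+d1*s[0],o2+d2*s[1]; return (a+b)/2,np.linalg.norm(a-b)
def proj(c,X):
    q=c[1]@(c[2]@np.array(X)+c[3]); return q[:2]/q[2]
E
python3 - <<'E'
from h import *
for n in("top","side"):
    c=grab(n,n+"0.png"); print(n,(-c[2].T@c[3]).round(3),c[2].round(3).tolist(),c[1].round(1).tolist())
s=arm.read_state();print(s)
E
```

```text
top [ 0.367 -0.011  1.198] [[-0.003, -1.0, -0.003], [-0.992, 0.004, -0.124], [0.124, 0.002, -0.992]] [[461.9, 0.0, 279.0], [0.0, 461.9, 217.7], [0.0, 0.0, 1.0]]
side [ 0.037 -0.614  0.87 ] [[0.787, -0.616, -0.012], [-0.45, -0.561, -0.695], [0.422, 0.553, -0.719]] [[443.6, 0.0, 293.2], [0.0, 443.6, 205.8], [0.0, 0.0, 1.0]]
{'time_s': 0.1, 'joints': array([ 1.17642072e+00,  1.24459805e-01,  1.65155197e+00, -1.07157175e-05,
        1.36748878e+00, -8.25957198e-02]), 'qvel': array([-0.0007941 , -0.00359418, -0.00323642,  0.00066076, -0.00182232,
       -0.00259322]), 'effort': array([ 1.83453953e-04, -4.18880367e+01, -3.61097181e+01,  7.77514488e-02,
        4.61326155e-02, -7.27677093e-05]), 'tcp_pos': array([0.19919145, 0.61811069, 0.21348849]), 'ee_rot': array([-2.20254450e-04,  1.55258166e-01,  9.87873470e-01, -9.28187387e-04]), 'contact_force': array([ 0.15779097, -0.14735459, -0.00962663]), 'moment': array([-0.02327233, -0.01552383,  0.01690941]), 'grasp_force': 0.0, 'gripper_width': 0.09481087420446578}
```

View pics/top0.png

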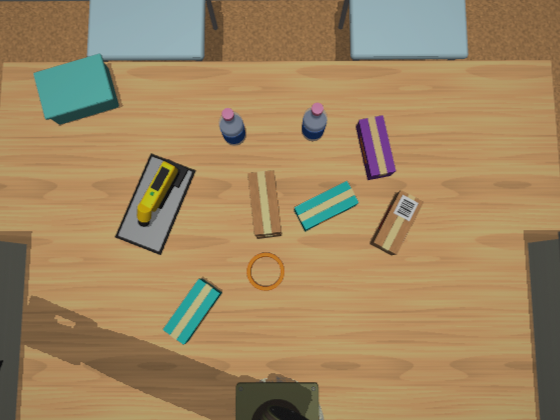

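View pics/side0.png

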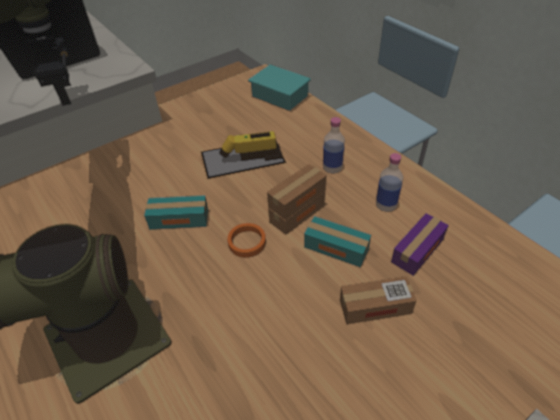

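The top view shows the carton at about (397,222) with its label at (405,207), the stack at (264,204), the scanner at (157,192) with its nose at (143,218), bottles at (232,127) and (314,122), and tape at (266,271). In the side view the label is at (397,291), the stack at (298,197) and the scanner at (250,144).

```bash
python3 - <<'E'
from h import *
T=cv2.imread("pics/top0.png");S=cv2.imread("pics/side0.png")
def tile(im,cx,cy,w=80):
    x0,y0=cx-w//2,cy-w//2
    t=cv2.resize(im[y0:y0+w,x0:x0+w],(266,266),interpolation=cv2.INTER_CUBIC)
    t=cv2.convertScaleAbs(t,alpha=1.3,beta=10)
    for k in range(0,w,10):
        p=int(k*266/w); cv2.line(t,(p,0),(p,6 if k%20 else 12),(0,0,255),1); cv2.line(t,(0,p),(6 if k%20 else 12,p),(0,0,255),1)
    cv2.putText(t,f"{x0},{y0}",(150,260),0,.5,(255,255,255),1); return t
m=np.vstack([np.hstack([tile(T,400,222),tile(T,264,204),tile(T,155,203,100)]),np.hstack([tile(S,378,298),tile(S,298,198),tile(S,245,150,90)])])
cv2.imwrite("pics/m0.png",m)
E
```

```text
(no output)
```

View pics/m0.png

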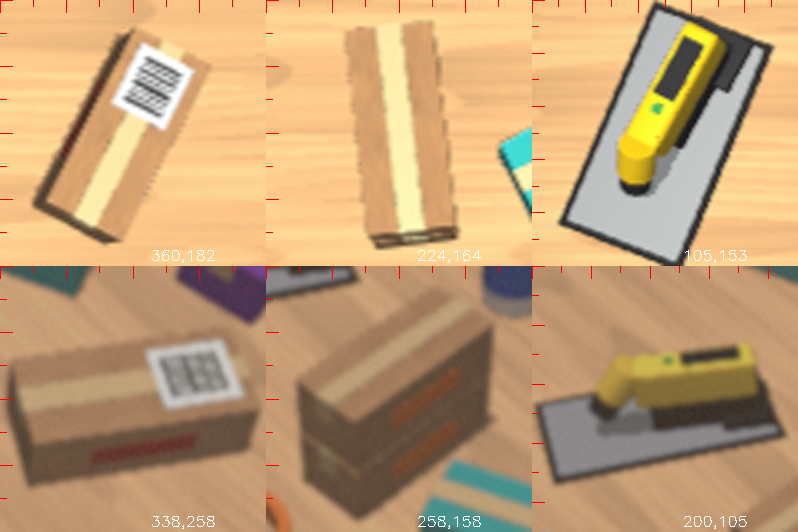

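The enlarged tiles give clear corners for the carton, the stack top, the label, the scanner's display window and the pad. I'll triangulate these.

```bash
cat > m1.py <<'E'
from h import *
ct,cs=grab("top"),grab("side")
def mk(o,w): return lambda L:[np.array(o)+np.array(p)*w/266 for p in L]
t1,t2,t3=mk((360,182),80),mk((224,164),80),mk((105,153),100)
s1,s2,s3=mk((338,258),80),mk((258,158),80),mk((200,105),90)
def show(n,a,b):
    P=[tri(ct,p,cs,q) for p,q in zip(a,b)]
    for X,e in P: print(n,X.round(4),round(e,4))
    return np.array([p[0] for p in P])
C=show("carton",t1([(134,30),(210,66),(118,242),(48,206)]),s1([(222,64),(258,136),(28,166),(12,96)]))
L=show("label",t1([(153.5,85)]),s1([(195,108)]))
S=show("stack",t2([(79,30),(164,20),(190,230),(106,238)]),s2([(164,24),(228,56),(96,156),(34,117)]))
for n,Q in(("carton",C),("stack",S)):
    m=Q.mean(0); ax=(Q[0]+Q[1]-Q[2]-Q[3])/2; w=(Q[0]-Q[1]+Q[3]-Q[2])/2
    print(n,m.round(4),"len",np.linalg.norm(ax).round(3),"yaw",np.degrees(np.arctan2(ax[1],ax[0])).round(1),"wid",np.linalg.norm(w),np.degrees(np.arctan2(-w[0],w[1])).round(1))
D=show("disp",t3([(164,42.5),(131,98)]),s3([(205,86),(150,94)]))
d=D[0]-D[1];print("scan yaw(tail)",np.degrees(np.arctan2(d[1],d[0])))
P=np.array([onz(ct,p,.004) for p in t3([(123,3),(240,45),(151,265),(28,223)])]);a=(P[0]+P[1]-P[2]-P[3])/2
print("pad",P.mean(0).round(4),np.linalg.norm(a),np.degrees(np.arctan2(a[1],a[0])))
print("nose face", onz(ct,t3([(103,190)])[0],.026))
for n,uv,z in(("b0",(232,120),.1),("b1",(315,112),.1),("tape",(266,271),.02)):print(n,onz(ct,uv,z).round(3))
for p in(t3([(103,190)])[0],):print(tri(ct,p,cs,s3([(70,148)])[0]))
E
python3 m1.py
```

```text
carton [ 0.5751 -0.3128  0.0526] 0.0024
carton [ 0.5463 -0.3669  0.0602] 0.0018
carton [ 0.4155 -0.2932  0.0634] 0.0002
carton [ 0.4443 -0.245   0.0565] 0.0036
label [ 0.5333 -0.3258  0.0551] 0.0008
stack [0.6098 0.0681 0.1045] 0.0053
stack [0.6182 0.0049 0.1094] 0.0
stack [ 0.4692 -0.0156  0.1106] 0.0086
stack [0.4616 0.0457 0.1083] 0.0033
carton [ 0.4953 -0.3045  0.0582] len 0.149 yaw -28.4 wid 0.05913843107752189 -29.3
stack [0.5397 0.0258 0.1082] len 0.15 yaw 8.2 wid 0.06284284928790485 7.3
disp [0.6283 0.2696 0.0794] 0.0013
disp [0.5787 0.2987 0.0757] 0.0034
scan yaw(tail) -30.362747811348818
pad [0.5559 0.3135 0.004 ] 0.23433777528323185 -21.043236898522263
nose face [0.49686928 0.33749288 0.026     ]
b0 [0.746 0.106 0.1  ]
b1 [ 0.766 -0.098  0.1  ]
tape [0.378 0.025 0.02 ]
(array([0.49987001, 0.33701745, 0.02272614]), np.float64(0.006013393726765409))
```

Call:
move_arm(
  plan=[
    {"x": -2.36,"y": -3.28},
    {"x": -2.36,"y": -3.28},
    {"x": -2.36,"y": -3.28},
    {"x": -2.36,"y": -3.28},
    {"x": -2.36,"y": -3.28},
    {"x": -2.36,"y": -3.28},
    {"x": -2.36,"y": -3.28},
    {"x": -2.36,"y": -3.28},
    {"x": -2.36,"y": -3.28},
    {"x": -2.36,"y": -3.28},
    {"x": -2.36,"y": -3.28},
    {"x": -2.36,"y": -3.28},
  ],
)

```text
invalid input at $.plan[0]: expected keys gripper, x, y, z, turn
```

Call:
move_arm(
  plan=[
    {"x": -2.36,"y": -3.28},
    {"x": -2.36,"y": -3.28},
    {"x": -2.36,"y": -3.28},
    {"x": -2.36,"y": -3.28},
    {"x": -2.36,"y": -3.28},
    {"x": -2.36,"y": -3.28},
    {"x": -2.36,"y": -3.28},
    {"x": -2.36,"y": -3.28},
    {"x": -2.36,"y": -3.28},
    {"turn": 0.1},
    {"turn": 0.09},
    {"gripper": 1},
  ],
)

```text
invalid input at $.plan[0]: expected keys gripper, x, y, z, turn
```

```bash
cat >> h.py <<'E'
from scipy.spatial.transform import Rotation as Ro
def pose():
    s=arm.read_state(); q=np.array(s["ee_rot"]); R=Ro.from_quat(q[[1,2,3,0]]).as_matrix(); return s,np.array(s["tcp_pos"]),R
def go(target,yang=None):
    s,p,R=pose(); d=R.T@(np.array(target)-p)*100; a=np.degrees(np.arctan2(R[1,1],R[0,1]))
    print("t",round(s["time_s"],2),"tcp",p.round(4),"zaxis",R[:,2].round(3),"yang",a.round(1),"q",np.round(s["joints"],2),"F",np.round(s["contact_force"],2),"w",round(s["gripper_width"],4),"g",round(s["grasp_force"],1))
    if yang is not None: print("turn",np.radians((a-yang+90)%180-90).round(3))
    print("shift cm",d.round(2),np.linalg.norm(d).round(2)/4.1)
E
python3 -c "
from h import *
go([.497,-.3055,.012],61.2)"
```

```text
t 0.2 tcp [0.1993 0.6183 0.2139] zaxis [-0.001 -0.001 -1.   ] yang 72.1 q [ 1.18  0.12  1.65 -0.    1.37 -0.08] F [ 0.74 -0.26  0.83] w 0.0954 g 0.0
turn 0.191
shift cm [-56.68 -78.76  20.28] 24.178048780487806
```

All keys are required in each row.

Call:
move_arm(
  plan=[
    {"gripper": 1,"x": -2.36,"y": -3.28,"z": 0,"turn": 0},
    {"gripper": 1,"x": -2.36,"y": -3.28,"z": 0,"turn": 0},
    {"gripper": 1,"x": -2.36,"y": -3.28,"z": 0,"turn": 0},
    {"gripper": 1,"x": -2.36,"y": -3.28,"z": 0,"turn": 0},
    {"gripper": 1,"x": -2.36,"y": -3.28,"z": 0,"turn": 0},
    {"gripper": 1,"x": -2.36,"y": -3.28,"z": 0,"turn": 0},
    {"gripper": 1,"x": -2.36,"y": -3.28,"z": 0,"turn": 0},
    {"gripper": 1,"x": -2.36,"y": -3.28,"z": 0,"turn": 0},
    {"gripper": 1,"x": -2.36,"y": -3.28,"z": 0,"turn": 0},
    {"gripper": 1,"x": -2.36,"y": -3.28,"z": 0,"turn": 0},
    {"gripper": 1,"x": -2.36,"y": -3.28,"z": 0,"turn": 0},
    {"gripper": 1,"x": -2.36,"y": -3.28,"z": 0,"turn": 0},
  ],
)

```text
time_s: 1.2
tcp_pos: [0.3482, 0.1554, 0.2147]
ee_rot: [0.0, 0.155, 0.988, 0.0]
contact_force: [1.1, -0.2, -0.5]
gripper_width: 0.0952
grasp_force: 0.0
```

Call:
move_arm(
  plan=[
    {"gripper": 1,"x": -2.36,"y": -3.28,"z": 0,"turn": 0},
    {"gripper": 1,"x": -2.36,"y": -3.28,"z": 0,"turn": 0},
    {"gripper": 1,"x": -2.36,"y": -3.28,"z": 0,"turn": 0},
    {"gripper": 1,"x": -2.36,"y": -3.28,"z": 0,"turn": 0},
    {"gripper": 1,"x": -2.36,"y": -3.28,"z": 0,"turn": 0},
    {"gripper": 1,"x": -2.36,"y": -3.28,"z": 0,"turn": 0},
    {"gripper": 1,"x": -2.36,"y": -3.28,"z": 0,"turn": 0},
    {"gripper": 1,"x": -2.36,"y": -3.28,"z": 0,"turn": 0},
    {"gripper": 1,"x": -2.36,"y": -3.28,"z": 0,"turn": 0},
    {"gripper": 1,"x": 0,"y": 0,"z": 0,"turn": 0.1},
    {"gripper": 1,"x": 0,"y": 0,"z": 0,"turn": 0.09},
    {"gripper": 1,"x": 0,"y": 0,"z": 0,"turn": 0},
  ],
)

```text
time_s: 2.2
tcp_pos: [0.4596, -0.1898, 0.2141]
ee_rot: [-0.001, 0.25, 0.968, 0.0]
contact_force: [0.4, -0.7, 0.1]
gripper_width: 0.0951
grasp_force: 0.0
```

```bash
python3 -c "
from h import *
go([.497,-.3055,.012],61.2)"
```

```text
t 2.2 tcp [ 0.4596 -0.1898  0.2141] zaxis [-0.001  0.001 -1.   ] yang 61.1 q [-0.5  -0.22  1.98  0.    1.38 -1.57] F [ 0.38 -0.73  0.07] w 0.0951 g 0.0
turn -0.002
shift cm [-8.89 -8.32 20.2 ] 5.753658536585366
```

Call:
move_arm(
  plan=[
    {"gripper": 1,"x": -2.9,"y": -2.8,"z": 0,"turn": 0},
    {"gripper": 1,"x": -3.0,"y": -2.8,"z": 0,"turn": 0},
    {"gripper": 1,"x": -3.0,"y": -2.7,"z": 0,"turn": 0},
    {"gripper": 1,"x": 0,"y": 0,"z": 3.5,"turn": 0},
    {"gripper": 1,"x": 0,"y": 0,"z": 3.7,"turn": 0},
    {"gripper": 1,"x": 0,"y": 0,"z": 3.7,"turn": 0},
    {"gripper": 1,"x": 0,"y": 0,"z": 3.7,"turn": 0},
    {"gripper": 1,"x": 0,"y": 0,"z": 3.5,"turn": 0},
    {"gripper": 1,"x": 0,"y": 0,"z": 2.1,"turn": 0},
    {"gripper": 1,"x": 0,"y": 0,"z": 0,"turn": 0},
    {"gripper": 0.3,"x": 0,"y": 0,"z": 0,"turn": 0},
    {"gripper": -1,"x": 0,"y": 0,"z": 0,"turn": 0},
  ],
  squeeze=25,
)

```text
time_s: 3.2
tcp_pos: [0.4992, -0.3051, 0.0146]
ee_rot: [0.001, 0.248, 0.969, -0.001]
contact_force: [0.6, -0.3, -0.0]
gripper_width: 0.0868
grasp_force: 0.0
```

Call:
move_arm(
  plan=[
    {"gripper": -1,"x": 0,"y": 0,"z": 0,"turn": 0},
    {"gripper": -1,"x": 0,"y": 0,"z": 0,"turn": 0},
    {"gripper": -1,"x": 0,"y": 0,"z": 0,"turn": 0},
    {"gripper": -1,"x": 0,"y": 0,"z": 0,"turn": 0},
  ],
)

```text
time_s: 3.53
tcp_pos: [0.4991, -0.305, 0.0145]
ee_rot: [0.001, 0.248, 0.969, -0.0]
contact_force: [0.6, 1.7, 4.0]
gripper_width: 0.064
grasp_force: 25.0
```

```bash
python3 -c "
from h import *
go([.497,-.3055,.012],61.2)"
```

```text
t 3.53 tcp [ 0.4991 -0.305   0.0145] zaxis [ 0.003 -0.001 -1.   ] yang 61.2 q [-0.64  0.19  1.94  0.    1.01 -1.71] F [0.56 1.67 4.04] w 0.064 g 25.0
turn 0.001
shift cm [ 0.16 -0.15  0.24] 0.0804878048780488
```

Call:
move_arm(
  plan=[
    {"gripper": -1,"x": 0,"y": 0,"z": -2,"turn": 0},
    {"gripper": -1,"x": 0,"y": 0,"z": -3.5,"turn": 0},
    {"gripper": -1,"x": 0,"y": 0,"z": -3.7,"turn": 0},
    {"gripper": -1,"x": 0,"y": 0,"z": -3.7,"turn": 0},
    {"gripper": -1,"x": 0,"y": 0,"z": -3.5,"turn": 0},
    {"gripper": -1,"x": 0,"y": 0,"z": -2.1,"turn": 0},
    {"gripper": -1,"x": 1.37,"y": 3.44,"z": 0,"turn": 0},
    {"gripper": -1,"x": 1.37,"y": 3.44,"z": 0,"turn": 0},
    {"gripper": -1,"x": 1.37,"y": 3.44,"z": 0,"turn": 0},
    {"gripper": -1,"x": 1.37,"y": 3.44,"z": 0,"turn": 0},
    {"gripper": -1,"x": 1.37,"y": 3.44,"z": 0,"turn": 0},
    {"gripper": -1,"x": 1.37,"y": 3.44,"z": 0,"turn": 0},
  ],
)

```text
time_s: 4.53
tcp_pos: [0.5244, -0.0823, 0.197]
ee_rot: [-0.0, 0.248, 0.969, -0.0]
contact_force: [0.8, -0.9, -3.8]
gripper_width: 0.0639
grasp_force: 25.0
```

Call:
move_arm(
  plan=[
    {"gripper": -1,"x": 0,"y": 0,"z": 0,"turn": -0.11},
    {"gripper": -1,"x": 0,"y": 0,"z": 0,"turn": -0.11},
    {"gripper": -1,"x": 0,"y": 0,"z": 0,"turn": -0.11},
    {"gripper": -1,"x": 0,"y": 0,"z": 0,"turn": -0.11},
    {"gripper": -1,"x": 0,"y": 0,"z": 0,"turn": -0.1},
    {"gripper": -1,"x": 0,"y": 0,"z": 0,"turn": -0.1},
    {"gripper": -1,"x": 0,"y": 0,"z": 0,"turn": 0},
  ],
)

```text
time_s: 5.12
tcp_pos: [0.5245, -0.084, 0.1969]
ee_rot: [-0.001, -0.07, 0.998, 0.0]
contact_force: [-1.1, -0.6, -2.9]
gripper_width: 0.0638
grasp_force: 25.0
```

```bash
python3 - <<'E'
from h import *
go([.5397,.0258,.199],97.9)
ct=grab("top","top1.png");cs=grab("side","side1.png")
# stack corners (top0 pixels) on z=.112
P=np.array([onz(ct,np.array((224,164))+np.array(p)*80/266,.112) for p in[(79,30),(164,20),(190,230),(106,238)]])
a=(P[0]+P[1]-P[2]-P[3])/2; print(P.mean(0),np.linalg.norm(a),np.degrees(np.arctan2(a[1],a[0])))
# label blob
for n,c in(("t",ct),("s",cs)):
    m=cv2.inRange(c[0],(170,170,170),(255,255,255)); N,_,st,ce=cv2.connectedComponentsWithStats(cv2.morphologyEx(m,cv2.MORPH_CLOSE,np.ones((5,5))))
    print(n,[(s[:5].tolist(),e.round(1).tolist()) for s,e in zip(st[1:],ce[1:]) if 100<s[4]<3000])
w=lambda im,x,y:cv2.resize(im[y-65:y+65,x-65:x+65],(400,400),interpolation=cv2.INTER_CUBIC)
cv2.imwrite("pics/m1.png",cv2.convertScaleAbs(np.hstack([w(ct[0],300,215),w(cs[0],320,190)]),alpha=1.3))
E
```

```text
t 5.12 tcp [ 0.5245 -0.084   0.1969] zaxis [-0.001  0.    -1.   ] yang 98.0 q [-0.26 -0.13  1.93 -0.    1.34 -1.97] F [-1.07 -0.59 -2.95] w 0.0638 g 25.0
turn 0.002
shift cm [-3.04 10.66 -0.21] 2.702439024390244
[0.53832962 0.02599272 0.112     ] 0.15259919391134455 7.164272981628492
t []
s []
```

View pics/m1.png

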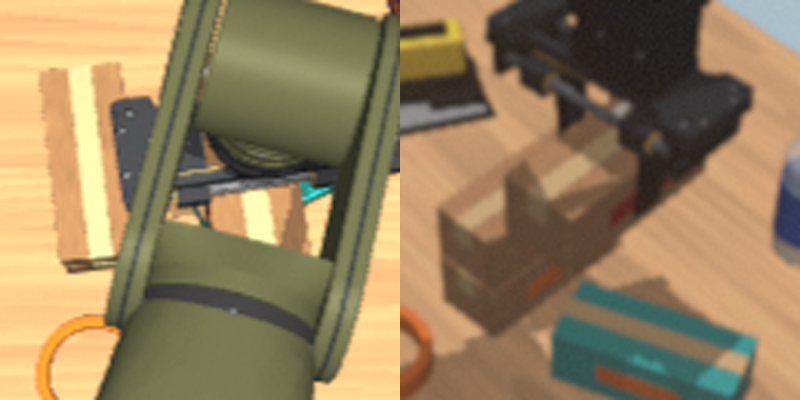

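```bash
python3 - <<'E'
from h import *
ct=grab("top");cs=grab("side")
X,e=tri(ct,(334.1,231.2),cs,(310.2,196.5)); Y=onz(ct,(334.1,231.2),.2384)
s,p,R=pose()
for v in (X,Y,onz(cs,(310.2,196.5),.2384),onz(cs,(291.4,184.1),.2384)): print(v.round(4),(R.T@(v-p)*1000).round(1))
print(e); go([.539,.026,.199],97.7)
E
```

```text
[ 0.4571 -0.1236  0.231 ] [ 72.5 -30.  -33.7]
[ 0.4576 -0.1235  0.2384] [ 72. -30. -41.]
[ 0.451  -0.1287  0.2384] [ 79.3 -34.1 -41. ]
[ 0.4438 -0.0759  0.2384] [ 79.2  19.1 -41. ]
0.0028530919708275693
t 5.32 tcp [ 0.5249 -0.0841  0.1973] zaxis [-0.001  0.    -1.   ] yang 97.8 q [-0.26 -0.13  1.93 -0.    1.34 -1.97] F [ 0.18  0.14 -3.81] w 0.0641 g 25.0
turn 0.002
shift cm [-2.9  10.71 -0.17] 2.707317073170732
```

Call:
move_arm(
  plan=[
    {"gripper": -1,"x": -1.0,"y": 3.5,"z": 0,"turn": 0},
    {"gripper": -1,"x": -1.0,"y": 3.6,"z": 0,"turn": 0},
    {"gripper": -1,"x": -1.0,"y": 3.6,"z": 0,"turn": 0},
    {"gripper": -1,"x": 0,"y": 0,"z": 2.5,"turn": 0},
    {"gripper": -1,"x": 0,"y": 0,"z": 2.0,"turn": 0},
    {"gripper": -1,"x": 0,"y": 0,"z": 1.5,"turn": 0},
    {"gripper": -1,"x": 0,"y": 0,"z": 0.5,"turn": 0},
    {"gripper": -1,"x": 0,"y": 0,"z": 0,"turn": 0},
    {"gripper": -1,"x": 0,"y": 0,"z": 0,"turn": 0},
  ],
)

```text
time_s: 6.07
tcp_pos: [0.5404, 0.0259, 0.1331]
ee_rot: [0.0, -0.069, 0.998, -0.0]
contact_force: [0.0, -0.6, -1.2]
gripper_width: 0.0642
grasp_force: 25.0
```

```bash
python3 - <<'E'
from h import *
go([.539,.026,.1265],97.7)
ct=grab("top");cs=grab("side")
w=lambda im,x,y:cv2.resize(im[y-50:y+50,x-50:x+50],(400,400),interpolation=cv2.INTER_CUBIC)
cv2.imwrite("pics/m2.png",cv2.convertScaleAbs(np.hstack([w(ct[0],264,200),w(cs[0],300,190)]),alpha=1.4,beta=10))
E
```

```text
t 6.07 tcp [0.5404 0.0259 0.1331] zaxis [ 0. -0. -1.] yang 97.9 q [-0.05 -0.05  1.97 -0.    1.22 -1.76] F [ 0.04 -0.63 -1.19] w 0.0642 g 25.0
turn 0.003
shift cm [0.14 0.03 0.66] 0.1658536585365854
```

View pics/m2.png

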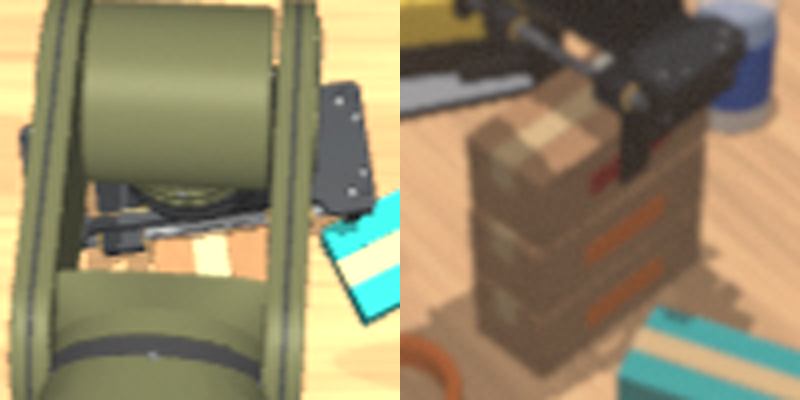

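The side view shows the held carton lined up over the stack. I'll lower it the last 6 mm and check the force.

Call:
move_arm(
  plan=[
    {"gripper": -1,"x": 0,"y": 0,"z": 0.3,"turn": 0},
    {"gripper": -1,"x": 0,"y": 0,"z": 0.25,"turn": 0},
    {"gripper": -1,"x": 0,"y": 0,"z": 0,"turn": 0},
  ],
)

```text
time_s: 6.42
tcp_pos: [0.54, 0.0259, 0.127]
ee_rot: [-0.0, -0.069, 0.998, -0.0]
contact_force: [-0.5, 0.5, -3.3]
gripper_width: 0.064
grasp_force: 25.0
```

Call:
move_arm(
  plan=[
    {"gripper": -1,"x": 0,"y": 0,"z": 0.1,"turn": 0},
    {"gripper": -1,"x": 0,"y": 0,"z": 0,"turn": 0},
  ],
)

```text
time_s: 6.58
tcp_pos: [0.5404, 0.026, 0.1266]
ee_rot: [0.0, -0.069, 0.998, -0.0]
contact_force: [-1.4, -0.1, -1.6]
gripper_width: 0.0641
grasp_force: 25.0
```

Contact has begun. I'll release and rise.

Call:
move_arm(
  plan=[
    {"gripper": -0.3,"x": 0,"y": 0,"z": 0.05,"turn": 0},
    {"gripper": 0.5,"x": 0,"y": 0,"z": 0,"turn": 0},
    {"gripper": 1,"x": 0,"y": 0,"z": 0,"turn": 0},
    {"gripper": 1,"x": 0,"y": 0,"z": 0,"turn": 0},
    {"gripper": 1,"x": 0,"y": 0,"z": 0,"turn": 0},
    {"gripper": 1,"x": 0,"y": 0,"z": 0,"turn": 0},
    {"gripper": 1,"x": 0,"y": 0,"z": -2.0,"turn": 0},
    {"gripper": 1,"x": 0,"y": 0,"z": -3.0,"turn": 0},
    {"gripper": 1,"x": 0,"y": 0,"z": -3.0,"turn": 0},
    {"gripper": 1,"x": 0,"y": 0,"z": -3.0,"turn": 0},
    {"gripper": 1,"x": 0,"y": 0,"z": -1.0,"turn": 0},
  ],
)

```text
time_s: 7.5
tcp_pos: [0.5423, 0.026, 0.2513]
ee_rot: [0.004, -0.069, 0.998, -0.001]
contact_force: [-0.1, -0.2, 0.8]
gripper_width: 0.0954
grasp_force: 0.0
```

```bash
python3 - <<'E'
from h import *
ct=list(grab("top"));cs=list(grab("side"))
T=cv2.imread("pics/top0.png");S=cv2.imread("pics/side0.png")
hsv=cv2.cvtColor(T,cv2.COLOR_BGR2HSV);y=cv2.inRange(hsv,(22,200,120),(34,255,255))
y[:,:120]=0;y[:,195:]=0;y[:150]=0;y[240:]=0
c,_=cv2.findContours(y,0,1);h=cv2.fillPoly(y*0,[cv2.convexHull(np.vstack(c))],255)
disp=cv2.bitwise_and(h,cv2.inRange(cv2.cvtColor(T,cv2.COLOR_BGR2GRAY),0,80))
N,lab,st,ce=cv2.connectedComponentsWithStats(disp)
for i in range(1,N):
    if st[i,4]>40:
        P=np.array([onz(ct,(u,v),.079)[:2] for v,u in np.argwhere(lab==i)])
        ev,V=np.linalg.eigh(np.cov(P.T));a=V[:,1]; 
        if a[0]<0:a=-a
        print(st[i],P.mean(0).round(4),"ext",np.sqrt(12*ev),np.degrees(np.arctan2(a[1],a[0])))
P=np.array([onz(ct,(u,v),.079)[:2] for v,u in np.argwhere(h>0)]);ev,V=np.linalg.eigh(np.cov(P.T));print("hull",P.mean(0),np.degrees(np.arctan2(V[1,1],V[0,1])))
go([.613,.275,.2],60)
E
```

```text
[151 167  18  24 193] [0.6052 0.2859] ext [0.02054496 0.05861704] -27.182897659875277
hull [0.57330637 0.29805738] 154.42180681080598
t 7.6 tcp [0.5416 0.026  0.2486] zaxis [ 0.006 -0.    -1.   ] yang 97.9 q [-0.05 -0.14  1.85 -0.    1.42 -1.76] F [ 0.52 -1.05 -0.08] w 0.0949 g 0.0
turn 0.662
shift cm [-10.47  23.69   4.9 ] 6.429268292682927
```

Call:
move_arm(
  plan=[
    {"gripper": 1,"x": -1.55,"y": 3.45,"z": 0,"turn": 0},
    {"gripper": 1,"x": -1.55,"y": 3.45,"z": 0,"turn": 0},
    {"gripper": 1,"x": -1.55,"y": 3.45,"z": 0,"turn": 0},
    {"gripper": 1,"x": -1.55,"y": 3.45,"z": 0,"turn": 0},
    {"gripper": 1,"x": -1.55,"y": 3.45,"z": 0,"turn": 0},
    {"gripper": 1,"x": -1.55,"y": 3.45,"z": 0,"turn": 0},
    {"gripper": 1,"x": -1.55,"y": 3.45,"z": 0,"turn": 0},
    {"gripper": 1,"x": 0,"y": 0,"z": 2,"turn": 0.12},
    {"gripper": 1,"x": 0,"y": 0,"z": 2,"turn": 0.12},
    {"gripper": 1,"x": 0,"y": 0,"z": 2,"turn": 0.12},
    {"gripper": 1,"x": 0,"y": 0,"z": 2,"turn": 0.12},
    {"gripper": 1,"x": 0,"y": 0,"z": 1,"turn": 0.12},
  ],
)

```text
time_s: 8.6
tcp_pos: [0.6112, 0.2793, 0.1487]
ee_rot: [-0.004, 0.232, 0.973, -0.003]
contact_force: [0.3, 0.4, -0.9]
gripper_width: 0.0949
grasp_force: 0.0
```

```bash
python3 - <<'E'
from h import *
go([.616,.2805,.037],63.2)
ct=grab("top");cs=grab("side")
w=lambda im,x,y,n=50:cv2.resize(im[y-n:y+n,x-n:x+n],(400,400),interpolation=cv2.INTER_CUBIC)
cv2.imwrite("pics/m3.png",cv2.convertScaleAbs(np.hstack([w(ct[0],264,196,40),w(cs[0],270,160,70)]),alpha=1.4,beta=10))
E
```

```text
t 8.6 tcp [0.6112 0.2793 0.1487] zaxis [-0.009 -0.003 -1.   ] yang 63.2 q [ 0.35  0.22  1.65  0.    1.28 -0.75] F [ 0.26  0.4  -0.88] w 0.0949 g 0.0
turn 0.0
shift cm [-0.44  0.4  11.16] 2.726829268292683
```

View pics/m3.png

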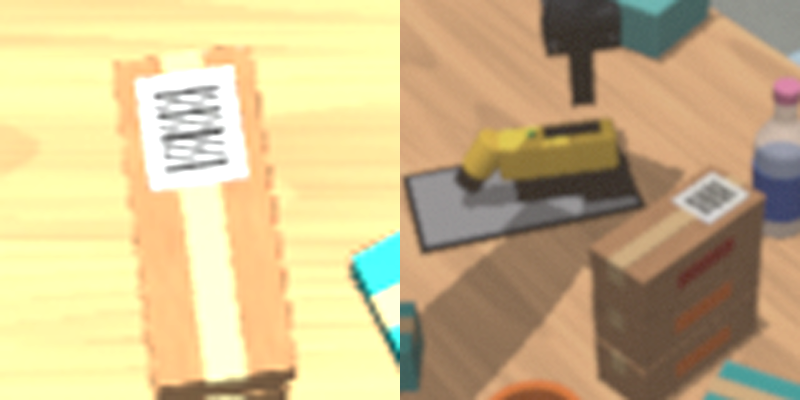

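The carton sits squarely on the stack with the label up; its label centre is at top-view pixel (262.6,182). The gripper is over the scanner's tail half.

Call:
move_arm(
  plan=[
    {"gripper": 1,"x": -0.4,"y": 0.4,"z": 2.5,"turn": 0},
    {"gripper": 1,"x": 0,"y": 0,"z": 3,"turn": 0},
    {"gripper": 1,"x": 0,"y": 0,"z": 2.5,"turn": 0},
    {"gripper": 1,"x": 0,"y": 0,"z": 2,"turn": 0},
    {"gripper": 1,"x": 0,"y": 0,"z": 1.1,"turn": 0},
    {"gripper": 1,"x": 0,"y": 0,"z": 0,"turn": 0},
    {"gripper": 0.3,"x": 0,"y": 0,"z": 0,"turn": 0},
    {"gripper": 0,"x": 0,"y": 0,"z": 0,"turn": 0},
    {"gripper": -0.1,"x": 0,"y": 0,"z": 0,"turn": 0},
    {"gripper": -0.3,"x": 0,"y": 0,"z": 0,"turn": 0},
    {"gripper": -1,"x": 0,"y": 0,"z": 0,"turn": 0},
    {"gripper": -1,"x": 0,"y": 0,"z": 0,"turn": 0},
  ],
  squeeze=4,
)

```text
time_s: 9.7
tcp_pos: [0.6201, 0.2822, 0.0456]
ee_rot: [0.001, 0.229, 0.973, 0.0]
contact_force: [-0.5, -0.2, 0.1]
gripper_width: 0.0604
grasp_force: 0.0
```

Call:
move_arm(
  plan=[
    {"gripper": -1,"x": 0,"y": 0,"z": 0,"turn": 0},
    {"gripper": -1,"x": 0,"y": 0,"z": 0,"turn": 0},
    {"gripper": -1,"x": 0,"y": 0,"z": 0,"turn": 0},
  ],
)

```text
time_s: 9.95
tcp_pos: [0.6196, 0.282, 0.0447]
ee_rot: [-0.0, 0.229, 0.973, -0.0]
contact_force: [-0.4, -0.5, 0.0]
gripper_width: 0.0408
grasp_force: 0.0
```

```bash
python3 - <<'E'
from h import *
go([.616,.2805,.037],63.2)
ct=grab("top");print("label",onz(ct,(262.6,182),.168))
L=[onz(ct,(224+a/5,156+b/5),.168) for a,b in[(135,80),(236,66),(248,182),(152,192)]];print(np.round(L,4))
E
```

```text
t 9.95 tcp [0.6196 0.282  0.0447] zaxis [-0. -0. -1.] yang 63.5 q [ 0.35  0.34  1.7   0.    1.11 -0.76] F [-0.39 -0.54  0.05] w 0.0408 g 0.0
turn 0.006
shift cm [ 0.26 -0.29  0.77] 0.20975609756097563
label [0.57699921 0.02840947 0.168     ]
[[0.6003 0.0548 0.168 ]
 [0.6066 0.0088 0.168 ]
 [0.553  0.0035 0.168 ]
 [0.5485 0.0469 0.168 ]]
```

Call:
move_arm(
  plan=[
    {"gripper": 0,"x": 0.25,"y": -0.25,"z": 0,"turn": 0},
    {"gripper": 0,"x": 0,"y": 0,"z": 0.75,"turn": 0},
    {"gripper": -1,"x": 0,"y": 0,"z": 0,"turn": 0},
    {"gripper": -1,"x": 0,"y": 0,"z": 0,"turn": 0},
    {"gripper": -1,"x": 0,"y": 0,"z": 0,"turn": 0},
    {"gripper": -1,"x": 0,"y": 0,"z": 0,"turn": 0},
    {"gripper": -1,"x": 0,"y": 0,"z": 0,"turn": 0},
    {"gripper": -1,"x": 0,"y": 0,"z": 0,"turn": 0},
  ],
  squeeze=4,
)

```text
time_s: 10.67
tcp_pos: [0.616, 0.2808, 0.0367]
ee_rot: [-0.0, 0.229, 0.973, -0.0]
contact_force: [-0.3, 0.1, -2.0]
gripper_width: 0.0357
grasp_force: 4.0
```

```bash
python3 - <<'E'
from h import *
go([.616,.2805,.037],63.2)
E
```

```text
t 10.67 tcp [0.616  0.2808 0.0367] zaxis [-0.001 -0.    -1.   ] yang 63.5 q [ 0.35  0.34  1.71  0.    1.09 -0.76] F [-0.29  0.13 -2.02] w 0.0357 g 4.0
turn 0.006
shift cm [-0.01 -0.03 -0.03] 0.009756097560975611
```

Call:
move_arm(
  plan=[
    {"gripper": -1,"x": 0.42,"y": 0,"z": -0.72,"turn": 0},
    {"gripper": -1,"x": 0.48,"y": 0,"z": -0.67,"turn": 0},
    {"gripper": -1,"x": 0.53,"y": 0,"z": -0.63,"turn": 0},
    {"gripper": -1,"x": 0.57,"y": 0,"z": -0.6,"turn": 0},
    {"gripper": -1,"x": 0.62,"y": 0,"z": -0.55,"turn": 0},
    {"gripper": -1,"x": 0.66,"y": 0,"z": -0.5,"turn": 0},
    {"gripper": -1,"x": 0.7,"y": 0,"z": -0.46,"turn": 0},
    {"gripper": -1,"x": 0.72,"y": 0,"z": -0.45,"turn": 0},
    {"gripper": -1,"x": 0,"y": 0,"z": 0,"turn": 0},
    {"gripper": -1,"x": 0,"y": 0,"z": 0,"turn": 0},
  ],
)

```text
time_s: 11.5
tcp_pos: [0.574, 0.3022, 0.0833]
ee_rot: [0.0, 0.228, 0.974, 0.0]
contact_force: [0.6, -0.6, -3.0]
gripper_width: 0.0359
grasp_force: 4.0
```

```bash
python3 - <<'E'
from h import *
go([.616,.2805,.037],63.2)
ct=grab("top");cs=grab("side")
w=lambda im,x,y,n=50:cv2.resize(im[y-n:y+n,x-n:x+n],(400,400),interpolation=cv2.INTER_CUBIC)
cv2.imwrite("pics/m4.png",cv2.convertScaleAbs(np.hstack([w(ct[0],160,196,50),w(cs[0],240,145,50)]),alpha=1.5,beta=15))
E
```

```text
t 11.5 tcp [0.574  0.3022 0.0833] zaxis [ 0.001  0.    -1.   ] yang 63.6 q [ 0.4   0.23  1.76 -0.    1.15 -0.71] F [ 0.57 -0.59 -3.02] w 0.0359 g 4.0
turn 0.007
shift cm [-4.72 -0.07  4.64] 1.6146341463414635
```

View pics/m4.png

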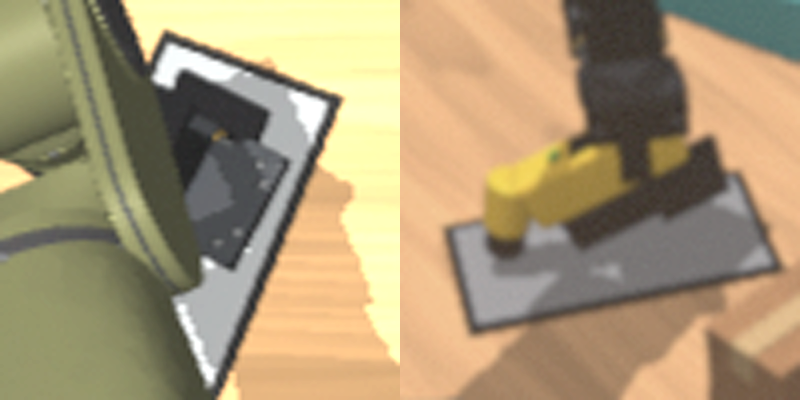

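The scanner pivoted nose-down in the fingers and its nose is at the pad. I'll estimate the pitch from edge slopes in the side view: yellow lower edge (140,225)→(288,165) and keel edge (178,248)→(260,212) in tile pixels.

```bash
python3 - <<'E'
from h import *
cs=grab("side"); s,p,R=pose(); P=p+[0,0,.019]; h=R[:,0]  # tool x = noseward
for th in (25,28,30,32,34,35,36,38):
    a=np.radians(th); X=lambda x,z:P+(-h)*(x*np.cos(a)-z*np.sin(a))+np.array([0,0,1])*(x*np.sin(a)+z*np.cos(a))-R[:,1]*0
    t=lambda q:((q-[190,95])*4).round(0)
    side=-.018*np.cross([0,0,1],h)
    side=side if (side@np.array([.787,-.616,0])>0 or True) else -side
    A,B=proj(cs,X(-80,-30) if 0 else X(-.095,-.052)),proj(cs,X(0,-.052))
    n=proj(cs,X(-.130,-.030)); print(th,"slope",((B-A)[1]/(B-A)[0]).round(3),"front corner",t(A),"nose",t(n), "noseZ",X(-.13,-.03)[2].round(4),"cornerZ",X(-.095,-.052)[2].round(4))
E
```

```text
25 slope -0.529 front corner [156. 245.] nose [101. 247.] noseZ 0.0194 cornerZ 0.0143
28 slope -0.587 front corner [163. 247.] nose [108. 252.] noseZ 0.014 cornerZ 0.011
30 slope -0.627 front corner [167. 249.] nose [112. 255.] noseZ 0.0106 cornerZ 0.009
32 slope -0.67 front corner [172. 250.] nose [117. 258.] noseZ 0.0072 cornerZ 0.0071
34 slope -0.714 front corner [176. 251.] nose [122. 260.] noseZ 0.004 cornerZ 0.0053
35 slope -0.737 front corner [179. 252.] nose [125. 262.] noseZ 0.0024 cornerZ 0.0045
36 slope -0.761 front corner [181. 252.] nose [127. 263.] noseZ 0.0009 cornerZ 0.0036
38 slope -0.811 front corner [186. 253.] nose [132. 265.] noseZ -0.0021 cornerZ 0.0021
```

The measured slope (about -0.42) means the pitch is only about 20°, so grip friction holds it. I'll ease the squeeze to 3 N and jog to let it droop onto the nose.

Call:
move_arm(
  plan=[
    {"gripper": -1,"x": 0,"y": 0,"z": 0,"turn": 0},
    {"gripper": -1,"x": 0,"y": 0,"z": -1.2,"turn": 0},
    {"gripper": -1,"x": 0,"y": 0,"z": 1.2,"turn": 0},
    {"gripper": -1,"x": 0,"y": 0,"z": -1.2,"turn": 0},
    {"gripper": -1,"x": 0,"y": 0,"z": 1.1,"turn": 0},
    {"gripper": -1,"x": 0,"y": 0,"z": 0,"turn": 0},
    {"gripper": -1,"x": 0,"y": 0,"z": 0,"turn": 0},
  ],
  squeeze=3,
)

```text
time_s: 12.23
tcp_pos: [0.5742, 0.3017, 0.0835]
ee_rot: [-0.0, 0.229, 0.973, -0.0]
contact_force: [1.3, -0.4, 0.5]
gripper_width: 0.0362
grasp_force: 3.0
```

```bash
cat > pitch.py <<'E'
from h import *
import sys
# yellow lower edge in the side view -> pitch in the vertical plane of the tool x axis
def pitch(dbg=None,head=None):
    cs=grab("side"); s,p,R=pose(); P=p+[0,0,.019]; h=R[:,0]
    hsv=cv2.cvtColor(cs[0],cv2.COLOR_BGR2HSV); m=cv2.inRange(hsv,(20,120,70),(36,255,255))
    g=proj(cs,P).astype(int); win=m*0; win[g[1]-70:g[1]+70,g[0]-70:g[0]+70]=1; m=m*win
    if dbg: cv2.imwrite(dbg,cs[0])
    # normal of plane through the camera and each candidate axis: fit lower contour points between nose-side and grip
    pts=np.argwhere(m>0); lo=[(u,pts[pts[:,1]==u,0].max()) for u in np.unique(pts[:,1])]
    hi=[(u,pts[pts[:,1]==u,0].min()) for u in np.unique(pts[:,1])]
    return cs,P,h,g,np.array(lo),np.array(hi)
if __name__=="__main__":
    cs,P,h,g,lo,hi=pitch(); go(P)
    print("grip px",g); print("lo",lo.tolist()); print("hi",hi.tolist())
E
python3 pitch.py
```

```text
t 12.28 tcp [0.5743 0.3018 0.0838] zaxis [-0. -0. -1.] yang 63.5 q [ 0.4   0.23  1.76 -0.    1.15 -0.71] F [ 0.02  0.52 -1.19] w 0.0358 g 3.0
shift cm [ 0.  -0.  -1.9] 0.4634146341463415
grip px [247 129]
lo [[215, 148], [216, 149], [217, 155], [218, 157], [219, 158], [220, 159], [221, 159], [222, 159], [223, 159], [224, 158], [225, 158], [226, 157], [227, 155], [228, 154], [229, 154], [230, 154], [231, 154], [232, 154], [233, 153], [234, 153], [235, 152], [236, 152], [237, 151], [238, 150], [239, 149], [240, 149], [241, 148], [242, 147], [243, 147], [244, 146], [245, 145], [246, 144], [247, 144], [248, 143], [249, 142], [250, 141], [251, 141], [253, 137], [254, 138], [255, 138], [256, 137], [257, 136], [258, 136], [259, 135], [260, 134], [261, 133], [262, 132]]
hi [[215, 145], [216, 143], [217, 143], [218, 142], [219, 142], [220, 142], [221, 142], [222, 141], [223, 140], [224, 140], [225, 139], [226, 138], [227, 137], [228, 136], [229, 136], [230, 135], [231, 135], [232, 135], [233, 136], [234, 136], [235, 136], [236, 135], [237, 134], [238, 133], [239, 133], [240, 132], [241, 132], [242, 131], [243, 131], [244, 132], [245, 140], [246, 141], [247, 141], [248, 141], [249, 140], [250, 140], [251, 141], [253, 130], [254, 130], [255, 130], [256, 130], [257, 129], [258, 129], [259, 129], [260, 129], [261, 130], [262, 132]]
```

The slope is now about -0.74, which matches 35°, and part of the weight rests on the nose. I'll lock the grip, lift and carry.

Call:
move_arm(
  plan=[
    {"gripper": -1,"x": 0,"y": 0,"z": 0,"turn": 0},
    {"gripper": -1,"x": 0,"y": 0,"z": 0,"turn": 0},
    {"gripper": -1,"x": 0,"y": 0,"z": 0,"turn": 0},
    {"gripper": -1,"x": 0,"y": 0,"z": -1.5,"turn": 0},
    {"gripper": -1,"x": 0,"y": 0,"z": -3.0,"turn": 0},
    {"gripper": -1,"x": 0,"y": 0,"z": -3.7,"turn": 0},
    {"gripper": -1,"x": 0,"y": 0,"z": -3.8,"turn": 0},
    {"gripper": -1,"x": 0,"y": 0,"z": -3.8,"turn": 0},
    {"gripper": -1,"x": 0,"y": 0,"z": -3.8,"turn": 0},
    {"gripper": -1,"x": 0,"y": 0,"z": -2.8,"turn": 0},
    {"gripper": -1,"x": 0,"y": 0,"z": 0,"turn": 0},
    {"gripper": -1,"x": 0,"y": 0,"z": 0,"turn": 0},
  ],
  squeeze=50,
)

```text
time_s: 13.28
tcp_pos: [0.5748, 0.3022, 0.3112]
ee_rot: [0.002, 0.229, 0.973, 0.001]
contact_force: [-0.9, 1.3, -3.5]
gripper_width: 0.0356
grasp_force: 50.0
```

Call:
move_arm(
  plan=[
    {"gripper": -1,"x": -1.0,"y": -1.8,"z": 0,"turn": 0},
    {"gripper": -1,"x": -1.75,"y": -3.15,"z": 0,"turn": 0},
    {"gripper": -1,"x": -1.75,"y": -3.15,"z": 0,"turn": 0},
    {"gripper": -1,"x": -1.75,"y": -3.15,"z": 0,"turn": 0},
    {"gripper": -1,"x": -1.75,"y": -3.15,"z": 0,"turn": 0},
    {"gripper": -1,"x": -1.75,"y": -3.15,"z": 0,"turn": 0},
    {"gripper": -1,"x": -1.75,"y": -3.15,"z": 0,"turn": 0},
    {"gripper": -1,"x": -1.75,"y": -3.15,"z": 0,"turn": 0},
    {"gripper": -1,"x": -1.75,"y": -3.15,"z": 0,"turn": 0},
    {"gripper": -1,"x": -1.5,"y": -2.5,"z": 0,"turn": 0},
    {"gripper": -1,"x": -1.0,"y": -2.0,"z": 0,"turn": 0},
    {"gripper": -1,"x": 0,"y": 0,"z": 0,"turn": 0},
  ],
)

```text
time_s: 14.28
tcp_pos: [0.5889, -0.062, 0.304]
ee_rot: [-0.003, 0.231, 0.973, -0.001]
contact_force: [-0.8, -0.6, -2.8]
gripper_width: 0.0358
grasp_force: 50.0
```

Call:
move_arm(
  plan=[
    {"gripper": -1,"x": 0,"y": 0,"z": 0,"turn": 0.08},
    {"gripper": -1,"x": 0,"y": 0,"z": 0,"turn": 0.11},
    {"gripper": -1,"x": 0,"y": 0,"z": 0,"turn": 0.11},
    {"gripper": -1,"x": 0,"y": 0,"z": 0,"turn": 0.11},
    {"gripper": -1,"x": 0,"y": 0,"z": 0,"turn": 0.11},
    {"gripper": -1,"x": 0,"y": 0,"z": 0,"turn": 0.11},
    {"gripper": -1,"x": 0,"y": 0,"z": 0,"turn": 0.11},
    {"gripper": -1,"x": 0,"y": 0,"z": 0,"turn": 0.11},
    {"gripper": -1,"x": 0,"y": 0,"z": 0,"turn": 0.08},
    {"gripper": -1,"x": 0,"y": 0,"z": 0,"turn": 0.04},
    {"gripper": -1,"x": 0,"y": 0,"z": 0,"turn": 0},
    {"gripper": -1,"x": 0,"y": 0,"z": 0,"turn": 0},
  ],
)

```text
time_s: 15.28
tcp_pos: [0.5896, -0.0575, 0.3055]
ee_rot: [-0.002, 0.656, 0.755, -0.001]
contact_force: [-0.2, -0.2, -3.6]
gripper_width: 0.0358
grasp_force: 50.0
```

```bash
python3 - <<'E'
from h import *
go([.590,-.058,.30],8)
s,p,R=pose();n=p+[0,0,.019]+R[:,0]*.0893+[0,0,-.0991]
ct=grab("top","top5.png");cs=grab("side","side5.png");print(n,proj(ct,n),proj(cs,n),"label",proj(ct,[.578,.03,.168]),proj(cs,[.578,.03,.168]))
w=lambda im,x,y,n=50:cv2.resize(im[y-n:y+n,x-n:x+n],(400,400),interpolation=cv2.INTER_CUBIC)
u,v=proj(ct,n).astype(int);a,b=proj(cs,n).astype(int); print("tile origins",u-50,v-50,a-50,b-50)
cv2.imwrite("pics/m5.png",cv2.convertScaleAbs(np.hstack([w(ct[0],u,v),w(cs[0],a,b)]),alpha=1.5,beta=15))
E
```

```text
t 15.28 tcp [ 0.5896 -0.0575  0.3055] zaxis [-0.004  0.001 -1.   ] yang 8.1 q [-0.19 -0.04  1.67  0.    1.52 -0.33] F [-0.21 -0.15 -3.59] w 0.0358 g 50.0
turn 0.001
shift cm [-0.06  0.03  0.55] 0.13658536585365857
[0.57710351 0.03093596 0.22554479] [260.40193511 176.5877425 ] [308.21675123 139.72998983] label [261.89979699 181.56946399] [308.46253416 158.57967019]
tile origins 210 126 258 89
```

View pics/m5.png

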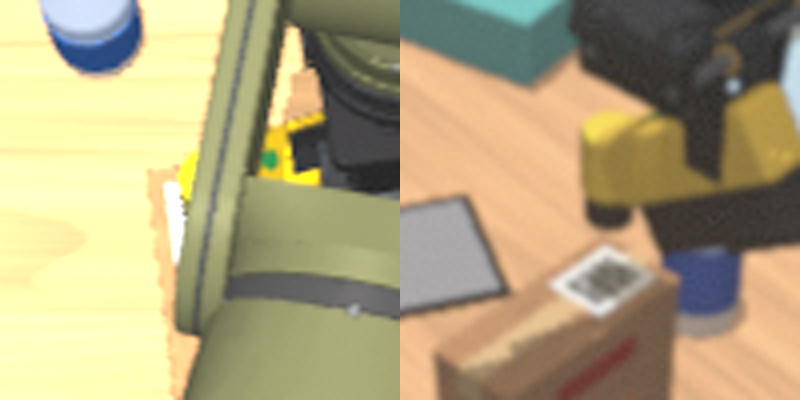

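The side view shows the nose pointing straight down with its face at about pixel (310,143.5), a bit lower than predicted (308,140), and the keel's front corner near (321.7,151.5). I'll check what pitch fits.

```bash
python3 - <<'E'
from h import *
cs=grab("side");ct=grab("top"); s,p,R=pose(); P=p+[0,0,.019]; h=R[:,0]; W=R[:,1]
im=cs[0]; g=cv2.cvtColor(im,cv2.COLOR_BGR2GRAY)
print(g[136:152,300:322])
for th in (32,35,38,41):
    a=np.radians(th); X=lambda x,z,y=0:P-h*(x*np.cos(a)-z*np.sin(a))+np.array([0,0,1])*(x*np.sin(a)+z*np.cos(a))+W*y
    print(th,"nose",proj(cs,X(-.13,-.03)).round(1),"rim",[proj(cs,X(-.13,-.03)+.015*(h*np.cos(k)+W*np.sin(k))).round(1).tolist() for k in (0,1.57,3.14,4.71)],"corner",[proj(cs,X(-.095,-.052,y)).round(1).tolist() for y in(-.018,.018)],"Z",X(-.13,-.03)[2].round(4))
E
```

```text
[[124 125 121 106  86  78  76  80  80  78  78  76  72  71  72  72  72  73
   73  73  73  71]
 [123 124 122 110  88  74  75  78  80  79  79  76  74  71  72  70  72  71
   73  72  71  72]
 [123 122 121 110  82  63  67  72  75  77  76  73  72  69  70  70  71  69
   68  66  67  66]
 [122 124 121 107  78  50  47  56  60  62  61  62  58  61  64  66  69  71
   63  55  52  53]
 [124 125 122 107  77  43  33  37  39  42  42  42  42  43  49  58  74  81
   63  44  37  37]
 [125 126 123 107  75  44  29  29  29  30  32  31  31  33  35  50  78  93
   72  42  29  28]
 [123 124 123 109  77  42  28  28  29  30  28  30  25  26  27  49  83 101
   82  49  29  28]
 [120 121 121 110  84  53  34  26  29  29  28  30  28  25  32  55  88 107
   97  62  34  26]
 [121 120 121 114 100  76  52  37  31  30  32  29  30  37  50  70  99 115
  107  80  46  30]
 [126 122 119 119 113 100  83  67  54  49  43  45  54  65  79  96 112 120
  114  92  60  32]
 [126 124 123 121 118 115 107  95  87  79  77  75  86  98 107 114 120 122
  118 105  76  44]
 [125 125 124 123 119 118 117 108 102 101 101 103 109 118 120 122 123 123
  1
[... 247 characters left out ...]
 108 103 104 111 115 120 122
  123 123 120 105]
 [121 116 111 105 102 101 111 127 137 140 135 126 112 109 111 116 121 123
  122 124 121 110]]
32 nose [307.1 136.6] rim [[302.4, 134.0], [311.3, 133.8], [311.8, 139.3], [302.7, 139.5]] corner [[315.0, 147.6], [325.3, 140.6]] Z 0.232
35 nose [308.6 139.1] rim [[304.0, 136.5], [312.9, 136.3], [313.3, 141.8], [304.3, 142.0]] corner [[316.6, 149.5], [326.9, 142.4]] Z 0.2272
38 nose [310.2 141.6] rim [[305.6, 139.0], [314.5, 138.8], [315.0, 144.3], [305.9, 144.5]] corner [[318.2, 151.3], [328.5, 144.1]] Z 0.2227
41 nose [312.  144.1] rim [[307.3, 141.4], [316.2, 141.2], [316.7, 146.8], [307.7, 147.0]] corner [[319.9, 153.0], [330.2, 145.8]] Z 0.2184
```

```bash
python3 - <<'E'
from pitch import *
cs,P,h,g,lo,hi=pitch(); W=np.cross([0,0,1],h)
im=cs[0]; hsv=cv2.cvtColor(im,cv2.COLOR_BGR2HSV)
print(g,lo.tolist())
for th in (29,32,35,38,41):
    a=np.radians(th); X=lambda x,z,y=0:P-h*(x*np.cos(a)-z*np.sin(a))+np.array([0,0,1])*(x*np.sin(a)+z*np.cos(a))+W*y
    for z in(-.03,-.052):
        A,B=proj(cs,X(-.08,z,.018)),proj(cs,X(.02,z,.018)); print(th,z,"slope",((B-A)[1]/(B-A)[0]).round(3),A.round(1),B.round(1))
# keel lower edge: lowest dark pixel per column
gray=cv2.cvtColor(im,cv2.COLOR_BGR2GRAY)
print([(u,int(130+np.max(np.where(gray[130:175,u]<50)[0],initial=-1))) for u in range(318,350,2)])
E
```

```text
[340 118] [[304, 134], [305, 136], [306, 138], [307, 138], [308, 138], [309, 139], [310, 139], [311, 139], [312, 138], [313, 138], [314, 139], [315, 139], [316, 139], [317, 139], [318, 139], [319, 138], [320, 138], [321, 138], [322, 138], [323, 137], [324, 137], [325, 137], [326, 137], [327, 137], [328, 137], [329, 136], [330, 136], [331, 136], [332, 136], [333, 136], [334, 135], [335, 135], [336, 135], [337, 135], [338, 134], [339, 135], [340, 134], [341, 134], [342, 134], [343, 134], [344, 134], [345, 134], [346, 133], [347, 133], [348, 133], [349, 133], [350, 133], [351, 133], [352, 133], [353, 132], [354, 131], [355, 130], [356, 130], [357, 129], [358, 128]]
29 -0.03 slope -0.041 [314.5 136.8] [346.5 135.4]
29 -0.052 slope -0.017 [317.9 145.6] [349.7 145. ]
32 -0.03 slope -0.111 [315.7 138.4] [346.8 134.9]
32 -0.052 slope -0.086 [319.3 147.2] [350.5 144.5]
35 -0.03 slope -0.185 [316.8 140. ] [347.2 134.4]
35 -0.052 slope -0.158 [320.8 148.8] [351.2 144. ]
38 -0.03 slope -0.263 [318.1 141.6] [347.5 133.8]
38 -0.052 slope -0.234 [322.3 150.3] [351.9 143.3]
41 -0.03 slope -0.347 [319.3 143.1] [347.7 133.2]
41 -0.052 slope -0.315 [323.9 151.7] [352.6 142.6]
[(318, 129), (320, 143), (322, 148), (324, 154), (326, 155), (328, 165), (330, 166), (332, 166), (334, 166), (336, 166), (338, 165), (340, 164), (342, 152), (344, 150), (346, 150), (348, 149)]
```

The yellow edge slope (-0.18) gives a pitch of about 35°. The nose sits about 3 mm low and 3 mm tailward of nominal. I'll correct that, descend to just above the label and find contact by averaged force.

Call:
move_arm(
  plan=[
    {"gripper": -1,"x": 0.2,"y": -0.1,"z": 1.0,"turn": 0},
    {"gripper": -1,"x": 0,"y": 0,"z": 1.5,"turn": 0},
    {"gripper": -1,"x": 0,"y": 0,"z": 1.2,"turn": 0},
    {"gripper": -1,"x": 0,"y": 0,"z": 0.6,"turn": 0},
    {"gripper": -1,"x": 0,"y": 0,"z": 0,"turn": 0},
    {"gripper": -1,"x": 0,"y": 0,"z": 0,"turn": 0},
  ],
)

```text
time_s: 16.03
tcp_pos: [0.5888, -0.0562, 0.2637]
ee_rot: [-0.001, 0.656, 0.755, -0.001]
contact_force: [-0.3, -0.1, -2.1]
gripper_width: 0.0358
grasp_force: 50.0
```

```bash
cat > f.py <<'E'
from h import *
F=[];z=[]
for i in range(8):
    c=grab("side"); s=arm.read_state(); F.append(s["contact_force"]); z.append(s["tcp_pos"])
F=np.array(F);print("t",s["time_s"],"F",F.mean(0).round(2),"sd",F.std(0).round(2),"tcp",np.mean(z,0).round(4),"g",s["grasp_force"])
E
python3 f.py
```

```text
t 16.4333 F [-0.14 -0.24 -2.82] sd [0.7  0.35 0.23] tcp [ 0.5896 -0.0564  0.2656] g 49.998584389686584
```

Call:
move_arm(
  plan=[
    {"gripper": -1,"x": 0,"y": 0,"z": 0.5,"turn": 0},
    {"gripper": -1,"x": 0,"y": 0,"z": 0.4,"turn": 0},
    {"gripper": -1,"x": 0,"y": 0,"z": 0,"turn": 0},
    {"gripper": -1,"x": 0,"y": 0,"z": 0,"turn": 0},
  ],
)

```text
time_s: 16.77
tcp_pos: [0.5889, -0.0563, 0.2551]
ee_rot: [-0.001, 0.656, 0.755, -0.0]
contact_force: [0.1, 0.3, -2.2]
gripper_width: 0.0357
grasp_force: 50.0
```

```bash
python3 f.py; python3 - <<'E'
from h import *
cs=grab("side");g=cv2.cvtColor(cs[0],cv2.COLOR_BGR2GRAY)
w=lambda im,x,y,n=50:cv2.resize(im[y-n:y+n,x-n:x+n],(500,500),interpolation=cv2.INTER_CUBIC)
cv2.imwrite("pics/m6.png",cv2.convertScaleAbs(w(cs[0],315,155,30),alpha=1.5,beta=20))
E
```

```text
t 17.1667 F [ 0.19 -0.32 -3.  ] sd [0.46 0.36 0.27] tcp [ 0.5893 -0.0563  0.256 ] g 49.99841809272766
```

View pics/m6.png

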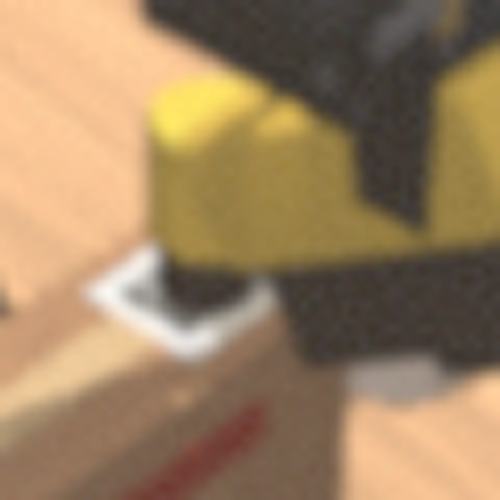

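The nose is just above the barcode, within about 3 mm of the middle and not yet in contact (force is still about -2.9). I'll nudge it and continue down.

Call:
move_arm(
  plan=[
    {"gripper": -1,"x": 0.15,"y": -0.15,"z": 0.2,"turn": 0},
    {"gripper": -1,"x": 0,"y": 0,"z": 0.2,"turn": 0},
    {"gripper": -1,"x": 0,"y": 0,"z": 0,"turn": 0},
    {"gripper": -1,"x": 0,"y": 0,"z": 0,"turn": 0},
  ],
)

```text
time_s: 17.55
tcp_pos: [0.5875, -0.0549, 0.252]
ee_rot: [-0.0, 0.656, 0.755, 0.0]
contact_force: [0.1, 1.1, -1.9]
gripper_width: 0.0357
grasp_force: 50.0
```

```bash
python3 f.py
```

```text
t 17.95 F [-0.24  0.71 -1.77] sd [0.52 0.64 0.58] tcp [ 0.5875 -0.0549  0.2521] g 49.998847246170044
```

Call:
move_arm(
  plan=[
    {"gripper": -1,"x": 0,"y": 0,"z": 0.2,"turn": 0},
    {"gripper": -1,"x": 0,"y": 0,"z": 0,"turn": 0},
    {"gripper": -1,"x": 0,"y": 0,"z": 0,"turn": 0},
  ],
)

```text
time_s: 18.2
tcp_pos: [0.5878, -0.0551, 0.25]
ee_rot: [0.0, 0.656, 0.754, 0.0]
contact_force: [-0.7, 0.3, -1.7]
gripper_width: 0.0357
grasp_force: 50.0
```

```bash
python3 f.py
```

```text
t 18.6 F [ 0.07  0.23 -1.15] sd [0.21 0.38 0.25] tcp [ 0.5878 -0.0551  0.2501] g 49.99910116195679
```

Contact: the force has risen by 1.76 N, which is about 4 mm in. Another 4 mm gives half travel; then I'll hold.

Call:
move_arm(
  plan=[
    {"gripper": -1,"x": 0,"y": 0,"z": 0.2,"turn": 0},
    {"gripper": -1,"x": 0,"y": 0,"z": 0.2,"turn": 0},
    {"gripper": -1,"x": 0,"y": 0,"z": 0,"turn": 0},
    {"gripper": -1,"x": 0,"y": 0,"z": 0,"turn": 0},
  ],
)

```text
time_s: 18.93
tcp_pos: [0.5878, -0.055, 0.246]
ee_rot: [0.0, 0.656, 0.754, 0.0]
contact_force: [1.0, 0.2, -0.2]
gripper_width: 0.0356
grasp_force: 50.0
```

```bash
python3 f.py; python3 - <<'E'
from h import *
cs=grab("side");ct=grab("top")
w=lambda im,x,y,n:cv2.resize(im[y-n:y+n,x-n:x+n],(400,400),interpolation=cv2.INTER_CUBIC)
cv2.imwrite("pics/m7.png",cv2.convertScaleAbs(np.hstack([w(cs[0],315,160,25),w(cs[0],310,190,60)]),alpha=1.5,beta=20))
E
```

```text
t 19.3333 F [ 1.03  0.25 -0.6 ] sd [0.39 0.15 0.41] tcp [ 0.5877 -0.0551  0.2461] g 49.99973237514496
```

View pics/m7.png

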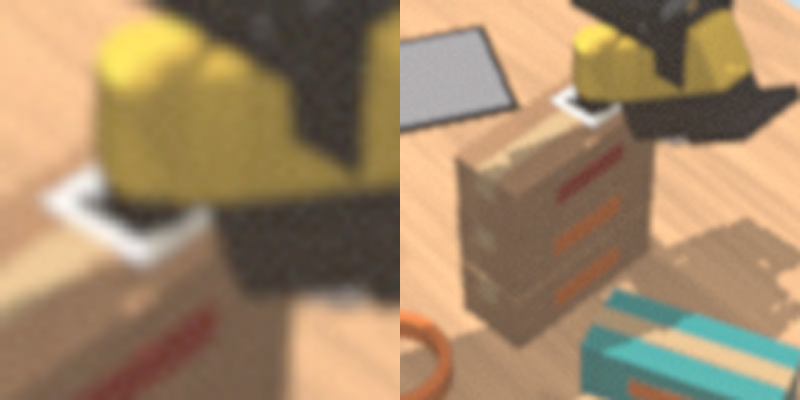

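The picture shows the nose pressed into the middle of the label (nose centre about (148,191) in the tile, label centre (150,192)) and the stack undisturbed. Holding.

Call:
move_arm(
  plan=[
    {"gripper": -1,"x": 0,"y": 0,"z": 0,"turn": 0},
    {"gripper": -1,"x": 0,"y": 0,"z": 0,"turn": 0},
    {"gripper": -1,"x": 0,"y": 0,"z": 0,"turn": 0},
    {"gripper": -1,"x": 0,"y": 0,"z": 0,"turn": 0},
    {"gripper": -1,"x": 0,"y": 0,"z": 0,"turn": 0},
    {"gripper": -1,"x": 0,"y": 0,"z": 0,"turn": 0},
    {"gripper": -1,"x": 0,"y": 0,"z": 0,"turn": 0},
    {"gripper": -1,"x": 0,"y": 0,"z": 0,"turn": 0},
    {"gripper": -1,"x": 0,"y": 0,"z": 0,"turn": 0},
    {"gripper": -1,"x": 0,"y": 0,"z": 0,"turn": 0},
    {"gripper": -1,"x": 0,"y": 0,"z": 0,"turn": 0},
    {"gripper": -1,"x": 0,"y": 0,"z": 0,"turn": 0},
  ],
)

```text
time_s: 20.43
tcp_pos: [0.5875, -0.0551, 0.2459]
ee_rot: [-0.0, 0.656, 0.755, -0.0]
contact_force: [0.7, -0.4, -0.3]
gripper_width: 0.0358
grasp_force: 50.0
```

```bash
python3 f.py
```

```text
t 20.8333 F [ 1.17  0.21 -0.12] sd [0.52 0.37 0.28] tcp [ 0.5875 -0.0551  0.2459] g 49.999879002571106
```

Call:
move_arm(
  plan=[
    {"gripper": -1,"x": 0,"y": 0,"z": -0.4,"turn": 0},
    {"gripper": -1,"x": 0,"y": 0,"z": -0.6,"turn": 0},
    {"gripper": -1,"x": 0,"y": 0,"z": -1.0,"turn": 0},
    {"gripper": -1,"x": 0,"y": 0,"z": -1.5,"turn": 0},
    {"gripper": -1,"x": 0,"y": 0,"z": -1.8,"turn": 0},
    {"gripper": -1,"x": 0,"y": 0,"z": -1.2,"turn": 0},
    {"gripper": -1,"x": 2.5,"y": 0.25,"z": 0,"turn": 0},
    {"gripper": -1,"x": 3.5,"y": 0.4,"z": 0,"turn": 0},
    {"gripper": -1,"x": 3.5,"y": 0.4,"z": 0,"turn": 0},
    {"gripper": -1,"x": 3.5,"y": 0.4,"z": 0,"turn": 0},
    {"gripper": -1,"x": 3.5,"y": 0.4,"z": 0,"turn": 0},
    {"gripper": -1,"x": 3.5,"y": 0.4,"z": 0,"turn": 0},
  ],
)

```text
time_s: 21.83
tcp_pos: [0.582, 0.1477, 0.3123]
ee_rot: [0.0, 0.656, 0.754, 0.0]
contact_force: [1.1, -0.1, -3.1]
gripper_width: 0.0357
grasp_force: 50.0
```

Call:
move_arm(
  plan=[
    {"gripper": -1,"x": 3.5,"y": 0.4,"z": 0,"turn": -0.08},
    {"gripper": -1,"x": 3.5,"y": 0.4,"z": 0,"turn": -0.11},
    {"gripper": -1,"x": 3.0,"y": 0.4,"z": 0,"turn": -0.11},
    {"gripper": -1,"x": 2.0,"y": 0.2,"z": 0,"turn": -0.11},
    {"gripper": -1,"x": 0,"y": 0,"z": 0,"turn": -0.11},
    {"gripper": -1,"x": 0,"y": 0,"z": 0,"turn": -0.11},
    {"gripper": -1,"x": 0,"y": 0,"z": 0,"turn": -0.11},
    {"gripper": -1,"x": 0,"y": 0,"z": 0,"turn": -0.11},
    {"gripper": -1,"x": 0,"y": 0,"z": 0,"turn": -0.08},
    {"gripper": -1,"x": 0,"y": 0,"z": 0,"turn": -0.04},
    {"gripper": -1,"x": 0,"y": 0,"z": 0,"turn": 0},
    {"gripper": -1,"x": 0,"y": 0,"z": 0,"turn": 0},
  ],
)

```text
time_s: 22.83
tcp_pos: [0.5651, 0.2651, 0.3118]
ee_rot: [0.0, 0.229, 0.973, 0.0]
contact_force: [0.9, 0.3, -2.2]
gripper_width: 0.0355
grasp_force: 50.0
```

```bash
python3 -c "
from h import *
go([.574,.302,.0835],63.5)"
```

```text
t 22.83 tcp [0.5651 0.2651 0.3118] zaxis [ 0.001  0.    -1.   ] yang 63.5 q [ 0.35  0.02  1.59 -0.    1.52 -0.76] F [ 0.87  0.26 -2.2 ] w 0.0355 g 50.0
turn -0.0
shift cm [ 0.87  3.69 22.83] 5.643902439024391
```

Call:
move_arm(
  plan=[
    {"gripper": -1,"x": 0.45,"y": 1.85,"z": 0,"turn": 0},
    {"gripper": -1,"x": 0.4,"y": 1.85,"z": 0,"turn": 0},
    {"gripper": -1,"x": 0,"y": 0,"z": 3.0,"turn": 0},
    {"gripper": -1,"x": 0,"y": 0,"z": 3.5,"turn": 0},
    {"gripper": -1,"x": 0,"y": 0,"z": 3.5,"turn": 0},
    {"gripper": -1,"x": 0,"y": 0,"z": 3.5,"turn": 0},
    {"gripper": -1,"x": 0,"y": 0,"z": 3.5,"turn": 0},
    {"gripper": -1,"x": 0,"y": 0,"z": 2.5,"turn": 0},
    {"gripper": -1,"x": 0,"y": 0,"z": 1.5,"turn": 0},
    {"gripper": -1,"x": 0,"y": 0,"z": 0.8,"turn": 0},
    {"gripper": -1,"x": 0,"y": 0,"z": 0,"turn": 0},
    {"gripper": -1,"x": 0,"y": 0,"z": 0,"turn": 0},
  ],
)

```text
time_s: 23.83
tcp_pos: [0.5749, 0.3023, 0.0946]
ee_rot: [0.001, 0.229, 0.973, 0.001]
contact_force: [0.3, -0.3, -2.6]
gripper_width: 0.036
grasp_force: 50.0
```

```bash
python3 f.py;python3 -c "
from h import *
go([.574,.302,.0835],63.5)"
```

```text
t 24.2333 F [ 0.08  0.07 -3.03] sd [0.38 0.54 0.6 ] tcp [0.575  0.3024 0.095 ] g 49.99842166900635
t 24.23 tcp [0.5743 0.3021 0.0938] zaxis [ 0.001  0.001 -1.   ] yang 63.5 q [ 0.4   0.22  1.75  0.    1.17 -0.71] F [-0.5  -0.26 -4.05] w 0.0358 g 50.0
turn 0.001
shift cm [ 0.02 -0.02  1.03] 0.25121951219512195
```

Call:
move_arm(
  plan=[
    {"gripper": -1,"x": 0,"y": 0,"z": 0.4,"turn": 0},
    {"gripper": -1,"x": 0,"y": 0,"z": 0.4,"turn": 0},
    {"gripper": -1,"x": 0,"y": 0,"z": 0,"turn": 0},
  ],
)

```text
time_s: 24.48
tcp_pos: [0.5738, 0.3019, 0.0842]
ee_rot: [-0.0, 0.229, 0.973, -0.0]
contact_force: [0.2, 0.6, -1.0]
gripper_width: 0.0357
grasp_force: 50.0
```

Call:
move_arm(
  plan=[
    {"gripper": -1,"x": 0,"y": 0,"z": 0,"turn": 0},
    {"gripper": -1,"x": 0,"y": 0,"z": 0,"turn": 0},
    {"gripper": -1,"x": -0.72,"y": 0,"z": 0.45,"turn": 0},
    {"gripper": -1,"x": -0.7,"y": 0,"z": 0.46,"turn": 0},
    {"gripper": -1,"x": -0.66,"y": 0,"z": 0.5,"turn": 0},
    {"gripper": -1,"x": -0.62,"y": 0,"z": 0.55,"turn": 0},
    {"gripper": -1,"x": -0.57,"y": 0,"z": 0.6,"turn": 0},
    {"gripper": -1,"x": -0.53,"y": 0,"z": 0.63,"turn": 0},
    {"gripper": -1,"x": -0.48,"y": 0,"z": 0.67,"turn": 0},
    {"gripper": -1,"x": 0,"y": 0,"z": 0,"turn": 0},
  ],
  squeeze=5,
)

```text
time_s: 25.32
tcp_pos: [0.6128, 0.282, 0.0448]
ee_rot: [-0.0, 0.229, 0.973, -0.0]
contact_force: [0.4, -0.1, -2.4]
gripper_width: 0.0359
grasp_force: 5.0
```

```bash
python3 f.py;python3 - <<'E'
from h import *
cs=grab("side");ct=grab("top")
w=lambda im,x,y,n:cv2.resize(im[y-n:y+n,x-n:x+n],(400,400),interpolation=cv2.INTER_CUBIC)
cv2.imwrite("pics/m8.png",cv2.convertScaleAbs(np.hstack([w(ct[0],160,196,50),w(cs[0],245,150,50)]),alpha=1.4,beta=20))
E
```

```text
t 25.7167 F [-0.35 -0.06 -2.77] sd [0.54 0.41 0.61] tcp [0.6113 0.2829 0.0454] g 4.999973997473717
```

View pics/m8.png

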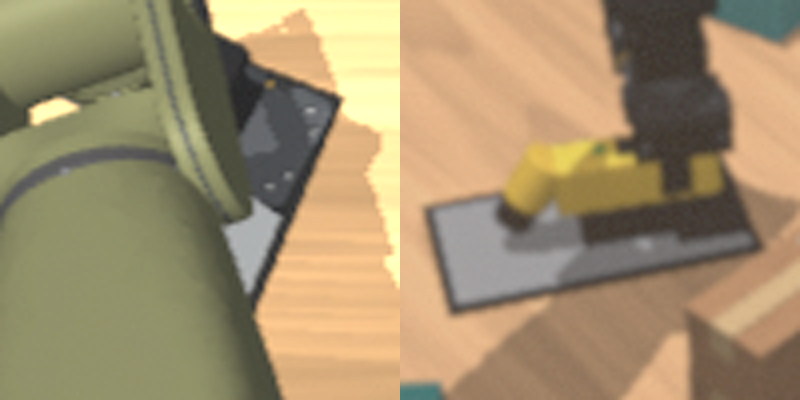

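The scanner has rotated back to nearly upright on the pad. I'll lower it the last millimetres.

Call:
move_arm(
  plan=[
    {"gripper": -1,"x": -0.2,"y": 0,"z": 0.3,"turn": 0},
    {"gripper": -1,"x": -0.1,"y": 0,"z": 0.3,"turn": 0},
    {"gripper": -1,"x": 0,"y": 0,"z": 0,"turn": 0},
  ],
  squeeze=4,
)

```text
time_s: 26.07
tcp_pos: [0.6157, 0.2816, 0.0413]
ee_rot: [0.001, 0.229, 0.973, 0.0]
contact_force: [-2.1, -1.0, 3.0]
gripper_width: 0.0359
grasp_force: 4.0
```

```bash
python3 f.py; python3 pitch.py
```

```text
t 26.4667 F [-0.35 -1.44  4.68] sd [0.2  0.47 1.02] tcp [0.6157 0.2816 0.0413] g 4.002107754349709
t 26.52 tcp [0.6157 0.2816 0.0413] zaxis [ 0.002  0.    -1.   ] yang 63.5 q [ 0.35  0.33  1.71 -0.    1.1  -0.76] F [ 0.3  -1.22  5.31] w 0.036 g 4.0
shift cm [-0.   0.  -1.9] 0.4634146341463415
grip px [264 138]
lo [[221, 148], [222, 149], [223, 150], [224, 151], [225, 152], [226, 152], [227, 152], [228, 152], [229, 152], [230, 151], [231, 150], [232, 149], [233, 149], [234, 149], [235, 150], [236, 152], [237, 152], [238, 152], [239, 152], [240, 152], [241, 152], [242, 152], [243, 152], [244, 152], [245, 152], [246, 151], [247, 151], [248, 151], [249, 151], [250, 151], [251, 151], [252, 151], [253, 150], [254, 150], [255, 150], [256, 150], [257, 150], [258, 150], [259, 150], [260, 150], [261, 149], [269, 142], [270, 148], [271, 148], [272, 148], [273, 148], [274, 147], [275, 147]]
hi [[221, 148], [222, 146], [223, 144], [224, 143], [225, 141], [226, 139], [227, 137], [228, 136], [229, 136], [230, 136], [231, 136], [232, 136], [233, 136], [234, 136], [235, 136], [236, 136], [237, 135], [238, 135], [239, 135], [240, 135], [241, 135], [242, 135], [243, 135], [244, 135], [245, 135], [246, 135], [247, 135], [248, 135], [249, 135], [250, 138], [251, 138], [252, 138], [253, 138], [254, 138], [255, 139], [256, 142], [257, 142], [258, 142], [259, 142], [260, 142], [261, 144], [269, 142], [270, 140], [271, 140], [272, 140], [273, 140], [274, 140], [275, 141]]
```

It is firmly seated, with 7–8 N of downward pressing on the flat underside. I'll release, rise and check.

Call:
move_arm(
  plan=[
    {"gripper": -1,"x": 0,"y": 0,"z": -0.15,"turn": 0},
    {"gripper": -0.1,"x": 0,"y": 0,"z": 0,"turn": 0},
    {"gripper": 0.3,"x": 0,"y": 0,"z": 0,"turn": 0},
    {"gripper": 1,"x": 0,"y": 0,"z": 0,"turn": 0},
    {"gripper": 1,"x": 0,"y": 0,"z": 0,"turn": 0},
    {"gripper": 1,"x": 0,"y": 0,"z": 0,"turn": 0},
    {"gripper": 1,"x": 0,"y": 0,"z": -2,"turn": 0},
    {"gripper": 1,"x": 0,"y": 0,"z": -3,"turn": 0},
    {"gripper": 1,"x": 0,"y": 0,"z": -3.5,"turn": 0},
    {"gripper": 1,"x": 0,"y": 0,"z": -3.5,"turn": 0},
    {"gripper": 1,"x": 0,"y": 0,"z": -3,"turn": 0},
    {"gripper": 1,"x": 0,"y": 0,"z": -2,"turn": 0},
  ],
)

```text
time_s: 27.52
tcp_pos: [0.616, 0.2821, 0.2164]
ee_rot: [0.002, 0.229, 0.973, 0.001]
contact_force: [0.1, 0.2, -0.1]
gripper_width: 0.0945
grasp_force: 0.0
```

```bash
python3 - <<'E'
from h import *
go([0.57,.3,.2])
cs=grab("side")
cv2.imwrite("pics/m9.png",cv2.resize(cs[0][70:270,150:400],(750,600),interpolation=cv2.INTER_CUBIC))
E
```

```text
t 27.52 tcp [0.616  0.2821 0.2164] zaxis [ 0.005  0.002 -1.   ] yang 63.5 q [ 0.35  0.18  1.59  0.    1.37 -0.76] F [ 0.12  0.21 -0.06] w 0.0945 g 0.0
shift cm [ 4.93 -0.45  1.62] 1.2707317073170732
```

View pics/m9.png

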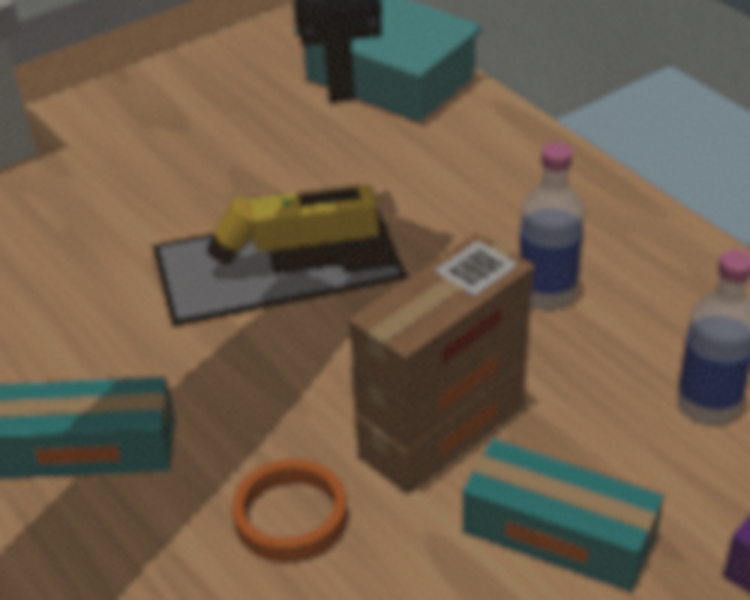

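The scanner stands flat and upright on its pad at about (300,220), and the labelled carton sits squarely on the stack. The bottles and tape are where they were, and the gripper is clear.

```bash
python3 -c "
from station import arm
print(arm.close_job())"
```

```text
the job is handed in; nothing more can be done
None
```

The job is done and handed in at about 27.5 s: the carton sits label up on the stack, the label was pressed about 8 mm (half travel, judged from wrist force and tool height) for about 2 s, and the scanner stands released on its pad.

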